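# Clamp the micromanipulator pillar on the microscope base plate

## Robot

A 6-joint arm with a two-finger parallel gripper is mounted at the origin on the work surface. World frame = base frame: x ahead of the robot, y to its left, z up, the work surface at z = 0. Lengths are in m, angles in rad, forces in N, time in s.
With the tool pointing down it reaches from about 0.35 to 1 m from the base axis. Payload 7.1 kg.
Tool frame: the origin (TCP) lies midway between the tips of the shut fingers; the grasp point (between the pads) lies 19 mm behind it (robot.grip_point_offset is the distance from the TCP to the grasp point, in m); z points along the fingers, y is the line along which they close (so a half turn about z gives the same grasp; the last joint's range is limited). The gripper opens to 85 mm and grips with 20 to 120 N. Pads are 22 mm wide; open, the fingers measure 114 mm over their backs; the gripper's body (76 mm by 85 mm) begins 54 mm behind the grasp point. The pads swing forward as they close: fully open they stand 13 mm farther back than shut.
Start: joints at [-1.137, 0.423, 1.63, -0, 1.089, -0.019], TCP at [0.273, -0.562, 0.231] pointing down, gripper open.
Joint ranges: [-3, 3], [-0.9, 2.11], [0.09, 2.58], [-1.31, 4.45], [0.11, 2.69], [-2.54, 2.54]. Speed limits (rad/s): [2.39, 2.39, 3.01, 3.14, 3.14, 3.14].

## Interface

Orientations are given as a rotation vector (axis times angle).
In Python, from bench import robot gives the robot as it stands. Calls block until the motion is done:
- robot.move_ptp(position, orientation): joint-space move of the TCP to a pose.
- robot.movel(position, ori=None, v=0.15, contact_N=None): straight line of the TCP; ori=None keeps the orientation; v is the mean speed in m/s. With contact_N (N) it stops when the force on the tool has changed by that much, and returns True; else False.
- robot.move_j(angles): joint-space move.
- robot.move_gripper(opening, squeeze=None): finger opening in m; squeeze is the grip in N (None keeps the last); returns when the fingers have stopped.
- robot.hold(seconds).
- robot.ik(position, orientation): joint angles nearest the present ones, or None.
- robot.camera(name): name is "side" or "top"; returns the picture (480x640x3 uint8, red, green, blue); there is no depth.
- robot.camera_info(name): a dict with "fx", "fy", "cx", "cy" (pixels), "eye" and "attitude" of the camera in the world. Camera axes: x right, y up, looking along -z (the intrinsics and any distortion apply to the point x, -y, -z); pixel columns grow to the right and rows downward; lengths in m; the calibration is good to about 2 mm. A picture is of the moment at which its call begins. camera_info takes no time and is no camera call.
A pose or a line that the arm cannot do raises robot.MotionError and nothing moves.
- robot.job_done(): hands the job in; it is judged then, once.
Readings, each from a call of its own:
- robot.read_t(): time.
- robot.read_joint_positions(): joint angles.
- robot.read_qvel(): joint speeds.
- robot.read_effort(): joint torques, N m.
- robot.read_tcp_pos(): TCP position.
- robot.read_eef_rot(): TCP orientation.
- robot.read_ft_force(): force on the tool from outside, world axes, zero at the start.
- robot.read_moment(): the same for the moment, N m.
- robot.read_grip_width(): finger opening in m.
- robot.read_grip_force(): force on a finger pad.
Only numpy, scipy, OpenCV 4.12 (cv2) and the standard library are available. Lean on these libraries where they do the work, as an engineer would, in place of code of your own. Each camera call takes 0.05 s, during which the arm holds its last target. There are 200 camera calls.

## Task

The white base plate carries two stands, one forked tool rest and one square pillar stand; the rest is already clamped on, the pillar stand is missing. Set the pillar stand in the empty guideway and slide its slotted foot under the raised hand nut until the end of the slot meets the stud, then screw the nut down, clockwise, until it stops tight and clamps the foot. Leave the spare tool rest, the dish and the timer where they are.

Things in the scene. Friction and masses are not known exactly. Their poses are not given: they have to be found in the camera images.
- base_plate: fixed white plate 250 (x) x 340 (y) x 12 mm; origin at the centre of its underside. Two guideways run along its x axis, centred at y = -100 mm (empty) and y = +100 mm (a forked tool rest already clamped there by a like nut, fixed). Each lies between steel ribs 64 mm apart, 6 mm wide, 4 mm high, from x = -112 to +112 mm. A flush round glass lies between them
- stud (a point): foot of the empty guideway's stud: on its axis, at the plate's top surface (12 mm above the bench), 65 mm from the plate's centre in x and -100 mm in y; axes as the plate's. The steel stud is 14 mm thick and rises 68 mm above the plate's top
- clamp_nut: black knurled hand nut on that stud: steel flange 56 mm across, 6 mm thick, on it the head 44 mm across, 32 mm high. Origin: centre of the flange's underside, z up. Thread: clockwise from above lowers it 6 mm a turn. Starts with its flange 3.5 to 5.5 mm above the top of a foot in the guideway. Turns at 0.05 N m, stays where left; on the foot the torque climbs steeply: 0.5 N m is tight
- pillar_stand: loose dark grey metal stand, 0.4 to 0.8 kg: flat foot 146 (x) x 60 (y) x 10 mm with a slot 20 mm wide in its +x end (x = 36 to 73 mm), and a square pillar 32 x 32 mm on it at x = -48 mm, top 100 mm above the underside. Thimbles on the pillar's -x face reach x = -89 mm, lower than 60 mm. Origin: centre of the underside, z up. In place its x axis is along the plate's, slot to plate +x
- slot_end (a point): point of the pillar stand in the plane of its underside, 43 mm in front (+x) of its origin: it lies on the stud's axis when the slot's flat end touches the stud
- spare_rest: spare dark grey forked tool rest, a duplicate of the one already clamped: same slotted foot 146 x 60 x 10 mm, but a fork 50 mm wide, its top 70 mm above the underside, at x = -48 mm instead of the pillar. Origin at the centre of its underside. To be left alone
- dish: open clear culture dish, 90 mm across, 18 mm high, origin at the centre of its underside. To be left alone
- timer: black bench timer 65 x 75 x 18 mm lying flat, origin at the centre of its underside. To be left alone

How it is judged:
On the way, in this order (a step that is already met when the one before it is completed fails the run):
1. the pillar stand lies flat in the empty guideway, its slot pushed home on the stud (horizontal distance between slot_end and stud below 0.006 m and z of slot_end in the frame of stud below 0.003 m and angle between pillar_stand's own z axis and vertical below 0.05 rad and angle between the x axis of pillar_stand and the x axis of base_plate, either way round below 0.1 rad), for 0.2 s.
2. the hand nut is screwed down tight on the foot (contact force between clamp_nut and pillar_stand above 12 N), for 0.2 s.
At the end, for the whole second after the job is handed in: the nut's flange presses on the pillar stand's foot with more than 12 N; the foot lies flat in the guideway (within 3 mm of the plate's top, tilt under 0.05 rad, along the guideway within 0.1 rad) with the slot's end within 6 mm of home on the stud; the stand is at rest and released (all of step 1 and contact force between clamp_nut and pillar_stand above 12 N and linear speed of pillar_stand below 0.02 m/s); the robot touches nothing.
It fails at once if the spare tool rest is moved by more than 20 mm or tipped (distance of spare_rest from where it was at the start of the episode above 0.02 m or angle between spare_rest's own z axis and vertical above 0.3 rad).
It fails at once if the dish or the timer is moved by more than 20 mm (distance of any of dish, timer from where it was at the start of the episode above 0.02 m).
It fails at once if the pillar stand is tipped over (angle between pillar_stand's own z axis and vertical above 0.6 rad).
It also fails if it takes over 72 s, if anything falls off the work surface, if the arm or the gripper's body presses on something with over 40 N, if the wrist force passes 120 N, or if a joint passes its speed limit or range.

## Working session

There is one attempt and no reset: what is moved stays moved. The work goes in short steps, each a Python script; the robot and the scene stay as the last script left them, time stands still between calls to the robot, and variables do not carry over. Pictures are saved under pics/ and viewed, at most 10 in all, crops included, and the job is handed in when it is done.

```bash
mkdir -p pics; ls; python3 - <<'E'
from bench import robot
import cv2
for n in("side","top"):
    cv2.imwrite(f"pics/{n}0.png",robot.camera(n)[:,:,::-1]); print(n,robot.camera_info(n))
print(robot.read_t(),robot.grip_point_offset,robot.read_eef_rot(),robot.read_ft_force())
E
```

```text
bench.py
pics
side {'fx': 520.85351050474, 'fy': 520.85351050474, 'cx': 318.133809912828, 'cy': 244.7824881976352, 'eye': array([0.29068444, 0.51759754, 0.50241408]), 'attitude': array([ 0.32940617, -1.28235016, -2.38808786])}
top {'fx': 488.91555133982075, 'fy': 488.91555133982075, 'cx': 316.12418559507205, 'cy': 239.49840407624916, 'eye': array([ 0.5448866 , -0.06239572,  0.99419194]), 'attitude': array([ 0.0260974 , -0.03409747, -1.54183846])}
0.1 0.0187 [-3.06006770e+00 -7.04916584e-01  4.12632753e-04] [-0.09428322  0.57566097 -0.13316343]
```

View pics/top0.png

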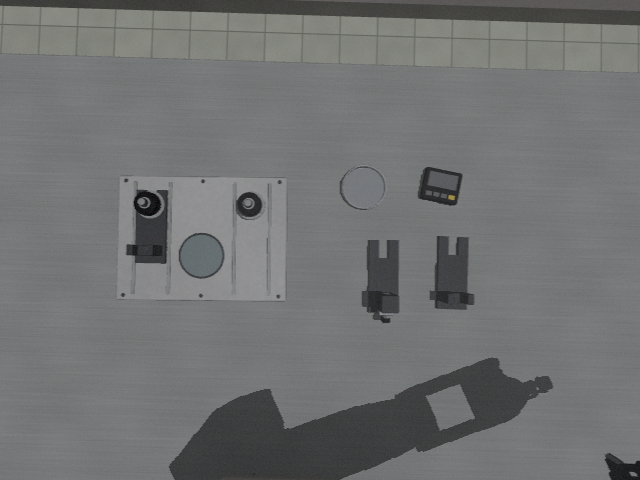

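View pics/side0.png

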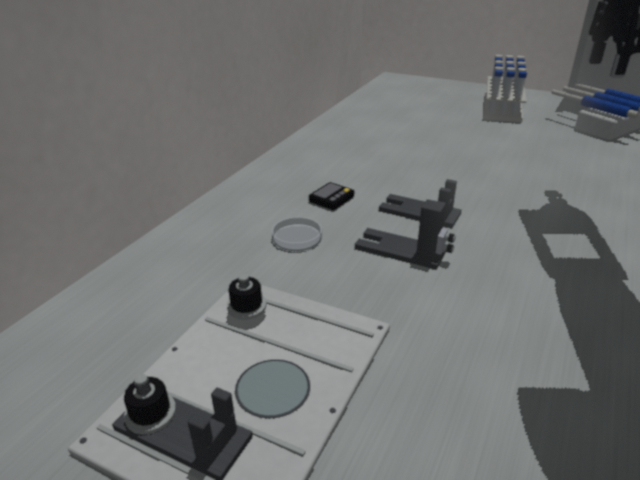

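Top view: plate at upper left, with the empty guideway's nut at about (249,205). The pillar stand is at (383,275), with its thimbles at the bottom. The spare rest is at (452,272), the dish at (362,187) and the timer at (440,186). The side view agrees. I'll crop both for accurate pixels.

```bash
python3 - <<'E'
import cv2,numpy as np
t=cv2.imread("pics/top0.png");s=cv2.imread("pics/side0.png")
def crop(im,x0,y0,w,h,k):
    c=cv2.resize(im[y0:y0+h,x0:x0+w],None,fx=k,fy=k,interpolation=cv2.INTER_CUBIC)
    c=(255*(c/255.)**.6).astype(np.uint8)
    for i in range(0,w,10): cv2.line(c,(i*k,0),(i*k,12 if i%50 else 25),(0,0,255),1)
    for j in range(0,h,10): cv2.line(c,(0,j*k),(12 if j%50 else 25,j*k),(0,0,255),1)
    return c
a=crop(t,350,230,80,100,6); b=crop(t,230,170,60,60,5)
m=np.zeros((600,800,3),np.uint8); m[:600,:480]=a; m[:300,490:790]=b
m[310:550,490:790]=crop(t,230,260,60,48,5)
cv2.imwrite("pics/tc.png",m)
cv2.imwrite("pics/sc.png",crop(s,220,190,250,150,3))
E
```

```text
(no output)
```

View pics/tc.png

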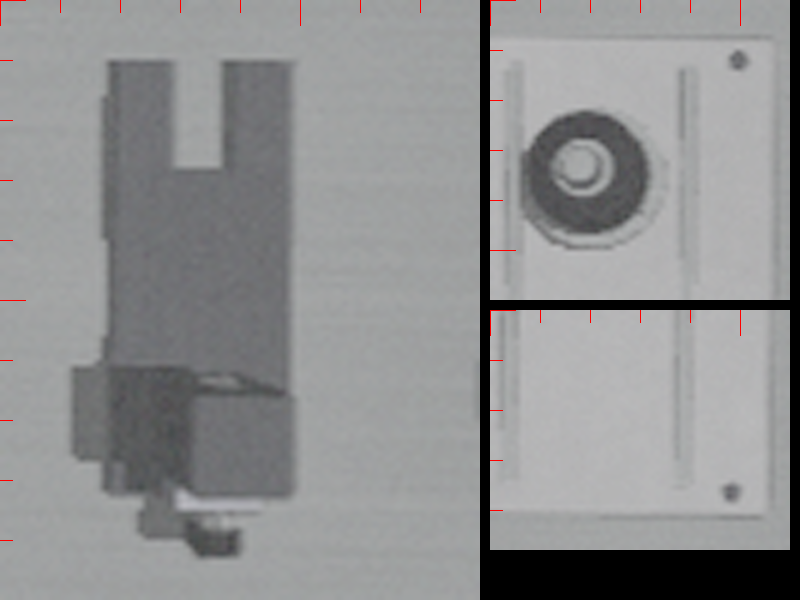

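View pics/sc.png

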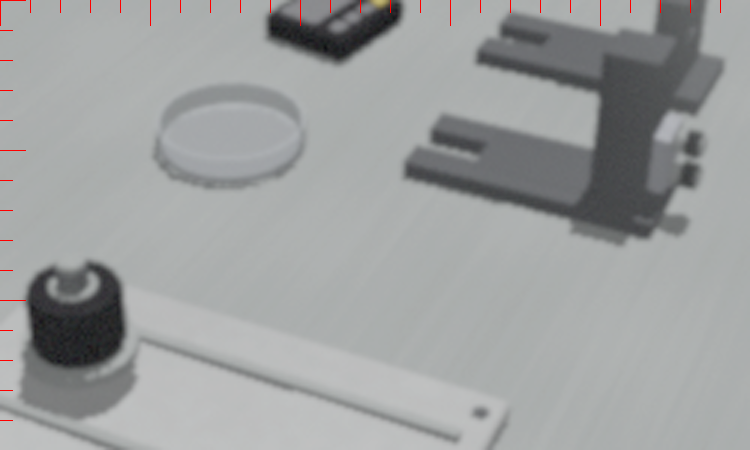

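Crops: foot front corners in top view are at (368,240) and (399.2,240), the slot end is at row 258, and the pillar top runs from (381.7,295.5) to (399.2,312.7). The stud tip is at (247.6,203). In the side view the pillar top is around (420..446,200..212) and the stud tip is near (244,279). Next I'll fit poses with heights left free as a check.

```bash
cat > h.py <<'E'
from bench import robot
import numpy as np
from scipy.spatial.transform import Rotation as R
from scipy.optimize import least_squares
def proj(n,P):
    c=robot.camera_info(n); p=(np.atleast_2d(P)-c["eye"])@R.from_rotvec(c["attitude"]).as_matrix()
    return np.c_[c["cx"]+c["fx"]*p[:,0]/-p[:,2], c["cy"]+c["fy"]*p[:,1]/p[:,2]]
def fit(obs,p0):
    """obs: (cam,local xyz or callable(extra)->xyz,pixel); params x,y,z,yaw"""
    def f(p):
        M=R.from_euler('z',p[3]).as_matrix()
        return np.concatenate([(proj(n,M@np.array(l)+p[:3])[0]-u) for n,l,u in obs])
    r=least_squares(f,p0,loss='soft_l1'); return r.x,r.fun.reshape(-1,2)
def tri(a,b,p0=(.5,0,.05)):
    r=least_squares(lambda p:np.r_[proj("top",p)[0]-a,proj("side",p)[0]-b],p0); return r.x,r.fun
E
python3 - <<'E'
from h import *
np.set_printoptions(precision=4,suppress=True)
T=lambda x,y:(350+x/6,230+y/6); S=lambda x,y:(220+x/3,190+y/3)
st=[("top",(.073,.03,.01),T(108,60)),("top",(.073,-.03,.01),T(295,60)),("top",(.036+.0,.01,.01),T(174,168)),("top",(.036,-.01,.01),T(222,168))]
tp=[((-.032,.016,.1),T(190,393),S(602,58)),((-.032,-.016,.1),T(294,393),S(620,30)),((-.064,.016,.1),T(190,496),S(668,65)),((-.064,-.016,.1),T(295,496),S(677,38))]
for l,a,b in tp: st+=[("top",l,a),("side",l,b)]; print("pillar top",*tri(a,b))
st+=[("side",(.073,.03,.01),S(405,163)),("side",(.073,-.03,.01),S(437,117))]
print("front corners",tri(T(108,60),S(405,163))[0],tri(T(295,60),S(437,117))[0])
for q in(None,"top"):
    x,r=fit([o for o in st if q in(None,o[0])],[.5,-.2,0,0]) ; print("stand",x);print(r.T)
pl=[("top",(.125,-.17,.012),(286.4,177.6)),("top",(-.125,-.17,.012),(285.6,301.2)),("top",(.125,.17,.012),(120,177.5)),("top",(-.125,.17,.012),(117.5,299.5)),("side",(-.125,-.17,.012),S(508,405)),("top",(.065,-.1,.08),(247.6,203)),("side",(.065,-.1,.08),S(72,266))]
x,r=fit(pl,[.5,.2,0,0]);print("plate",x);print(r.T)
x,r=fit(pl[:5],[.5,.2,0,0]);print("plate w/o stud",x);print(r.T)
print("stud tip",*tri((247.6,203),S(72,266)))
print("nut top",*tri((249.2,204.4),S(75,284)))
E
```

```text
pillar top [ 0.4803 -0.1894  0.0965] [ 0.0177  0.0577 -0.0514  0.0013]
pillar top [ 0.4809 -0.2211  0.0975] [ 0.0764  0.2552 -0.2334  0.0067]
pillar top [ 0.4473 -0.1903  0.0999] [ 0.3421  1.2219 -1.0643  0.0409]
pillar top [ 0.45   -0.2217  0.0997] [ 0.0547  0.1994 -0.1785  0.0074]
front corners [ 0.5838 -0.1717  0.0113] [ 0.5881 -0.2344  0.0063]
stand [ 0.5129 -0.2043 -0.0014  0.0289]
[[ 0.309  -1.1615 -0.6961  1.2169  0.0866 -0.0648  0.256  -0.4318  0.1812
  -1.9311  0.2081  0.1999 -1.0777  0.8997]
 [-0.0509 -0.0518  0.2906  0.2882  0.05   -1.1613  0.0381 -0.6939  0.4917
   0.6515  0.4762  0.5399  0.9765 -0.3475]]
stand [ 0.5132 -0.2046 -0.0039  0.0237]
[[ 0.5111 -1.0356 -0.6144  1.2731 -0.0258  0.0942 -0.0223 -0.045 ]
 [-0.2108 -0.0579  0.1342  0.1832 -0.2463 -0.167   0.1446  0.2205]]
plate [ 0.5784  0.1622 -0.0044  0.0241]
[[ 0.8681  0.8229 -0.7009 -0.693   1.1038  0.3641 -0.5036]
 [-0.2872 -0.1458 -1.1003  0.8677  0.109  -0.1959  0.5676]]
plate w/o stud [ 0.5787  0.1624 -0.0056  0.0262]
[[ 0.6593  0.8681 -0.705  -0.4381  0.6156]
 [-0.5039 -0.5209 -0.9741  0.8414  0.6279]]
stud tip [0.6449 0.064  0.0771] [ 0.1063  0.1906 -0.1568 -0.014 ]
nut top [0.6444 0.063  0.0662] [-0.1821 -0.3283  0.2691  0.0237]
```

Everything agrees with the text: pillar top about 0.098 m (stated 0.100), stud tip 0.077 m (stated 0.080), and both yaws about 0.025 rad. Now I'll grasp the pillar.

```bash
cat >> h.py <<'E'
def down(yaw): return (R.from_euler('z',yaw)*R.from_euler('x',np.pi)).as_rotvec()
E
python3 - <<'E'
from h import *
import cv2
p=np.array([.465,-.2057])
for y in(.026,.026+np.pi): print(y,robot.ik([*p,.2],down(y)))
o=min((down(y) for y in(.026,.026+np.pi) if robot.ik([*p,.2],down(y)) is not None),key=lambda o:abs(robot.ik([*p,.2],o)[5]))
robot.move_ptp([*p,.2],o)
robot.movel([*p,.066],v=.12,contact_N=8)
robot.move_gripper(.0,squeeze=100)
print(robot.read_t(),robot.read_tcp_pos(),robot.read_grip_width(),robot.read_grip_force(),o)
robot.movel([*p,.105],v=.08)
robot.hold(.3)
print(robot.read_t(),robot.read_tcp_pos(),robot.read_ft_force(),robot.read_moment(),robot.read_grip_width())
cv2.imwrite("pics/s1.png",robot.camera("side")[:,:,::-1]);cv2.imwrite("pics/t1.png",robot.camera("top")[:,:,::-1])
E
```

```text
0.026 [-4.39892915e-01  2.95504569e-01  1.91048858e+00 -4.44089210e-16
  9.35599509e-01  1.10490341e+00]
3.167592653589793 [-0.43989291  0.29550457  1.91048858  0.          0.93559951 -2.03668924]
3.4083 [ 0.46532634 -0.20595277  0.06652354] 0.030640550950587684 99.12344098091125 [3.14132719e+00 4.08395542e-02 2.50070146e-18]
4.35 [ 0.46474131 -0.20557405  0.10456951] [ 0.25346817 -0.08389939 -5.12992877] [-0.0122935   0.07753437 -0.02361823] 0.030627197459209585
```

View pics/s1.png

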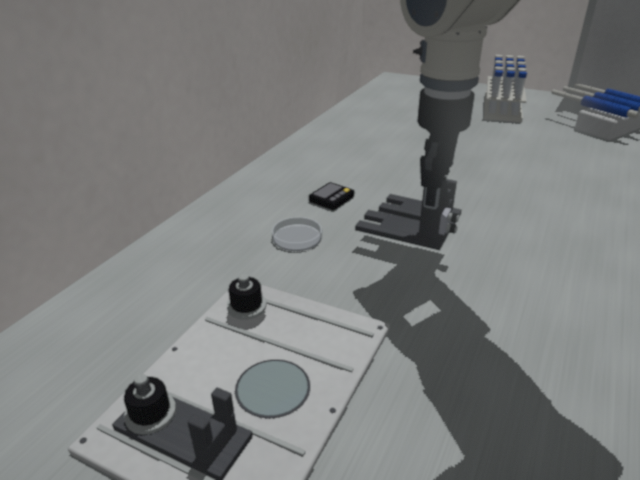

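The stand is lifted level (wrist force implies about 0.53 kg) and nothing else was disturbed. I'll carry it to hover over the guideway entry and check alignment.

```bash
python3 - <<'E'
from h import *
import cv2
robot.movel([.484,.060,.108],down(.026),v=.15)
robot.movel([.484,.060,.089],v=.08)
robot.hold(.2)
print(robot.read_t(),robot.read_tcp_pos())
t=robot.camera("top")[:,:,::-1];s=robot.camera("side")[:,:,::-1]
def crop(im,x0,y0,w,h,k):
    c=cv2.resize(im[y0:y0+h,x0:x0+w],None,fx=k,fy=k,interpolation=cv2.INTER_CUBIC)
    c=(255*(c/255.)**.6).astype(np.uint8)
    for i in range(0,w,10): cv2.line(c,(i*k,0),(i*k,12),(0,0,255),1)
    for j in range(0,h,10): cv2.line(c,(0,j*k),(12,j*k),(0,0,255),1)
    return c
m=np.zeros((600,800,3),np.uint8); m[:,:400]=crop(t,220,180,80,120,5);m[:480,400:]=crop(s,205,270,200,240,2)[:480,:400]
cv2.imwrite("pics/c2.png",m)
E
```

```text
6.9583 [0.48429717 0.059987   0.08929429]Traceback (most recent call last):
  File "<stdin>", line 14, in <module>
ValueError: could not broadcast input array from shape (420,400,3) into shape (480,400,3)
```

```bash
python3 - <<'E'
from h import *
import cv2
t=robot.camera("top")[:,:,::-1];s=robot.camera("side")[:,:,::-1]
def crop(im,x0,y0,w,h,k):
    c=cv2.resize(im[y0:y0+h,x0:x0+w],None,fx=k,fy=k,interpolation=cv2.INTER_CUBIC)
    c=(255*(c/255.)**.6).astype(np.uint8)
    for i in range(0,w,10): cv2.line(c,(i*k,0),(i*k,12),(0,0,255),1)
    for j in range(0,h,10): cv2.line(c,(0,j*k),(12,j*k),(0,0,255),1)
    return c
m=np.zeros((600,800,3),np.uint8); m[:,:400]=crop(t,220,180,80,120,5);m[:420,400:]=crop(s,205,270,200,210,2)
cv2.imwrite("pics/c2.png",m)
E
```

```text
(no output)
```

View pics/c2.png

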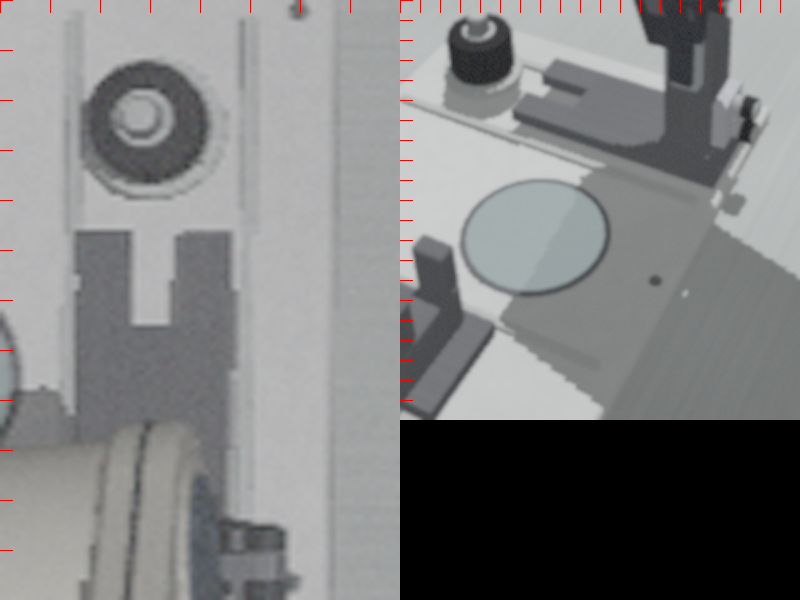

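Hovering over the entry: the foot front is at columns 235 to 266.6, row 226, and the ribs' inner edges are at about 236.4 and 268 near row 210. I'll convert these to metres.

```bash
python3 - <<'E'
from h import *
np.set_printoptions(precision=4,suppress=True)
def unp(u,z):
    return least_squares(lambda p:proj("top",[*p,z])[0]-u,[.5,0]).x
g=lambda x,y:(220+x/5,180+y/5)
print("foot L,R",unp(g(75,230),.033),unp(g(233,230),.033),"slot",unp(g(131,325),.033),unp(g(176,325),.033))
print("ribs inner@150",unp(g(82,150),.016),unp(g(241,150),.016),"@20",unp(g(84,20),.016),unp(g(243,20),.016))
print("rib ctr",unp(g(73.5,150),.016),unp(g(249,150),.016))
print("stud tip",unp(g(139,116),.08))
E
```

```text
foot L,R [0.6039 0.0935] [0.6057 0.0314] slot [0.5672 0.0703] [0.5677 0.0526]
ribs inner@150 [0.6372 0.0946] [0.639  0.0309] @20 [0.6895 0.0956] [0.6914 0.0318]
rib ctr [0.6371 0.098 ] [0.6391 0.0277]
stud tip [0.6445 0.0634]
```

Foot and guideway centres agree within about 0.5 mm, so I'll lower it.

```bash
python3 - <<'E'
from h import *
p=robot.read_tcp_pos()
print(robot.movel([.484,.0600,.0755],v=.03,contact_N=6),robot.read_tcp_pos(),robot.read_ft_force(),robot.read_t())
E
```

```text
True [0.48408388 0.05988613 0.07848128] [-1.73853799 -0.4919538   7.09628698] 7.5583
```

On the plate floor: underside height works out to 12.0 mm. Now slide to the stud.

```bash
python3 - <<'E'
from h import *
import cv2
d=np.array([np.cos(.025),np.sin(.025)]); s=np.array([.484,.0599])
c=robot.movel([*(s+d*.060),.0788],v=.06,contact_N=15); print(c,robot.read_tcp_pos(),robot.read_ft_force(),robot.read_t())
if not c:
    c=robot.movel([*(s+d*.078),.0788],v=.03,contact_N=12); print(c,robot.read_tcp_pos(),robot.read_ft_force(),robot.read_moment(),robot.read_t())
cv2.imwrite("pics/t3.png",robot.camera("top")[:,:,::-1]);s=robot.camera("side")[:,:,::-1]
cv2.imwrite("pics/s3.png",cv2.resize(s[260:420,200:400],None,fx=3.5,fy=3.5,interpolation=cv2.INTER_CUBIC))
E
```

```text
True [0.48406306 0.05986169 0.07849733] [-2.58764609 -0.03478257  6.20015765] 7.825
```

View pics/s3.png

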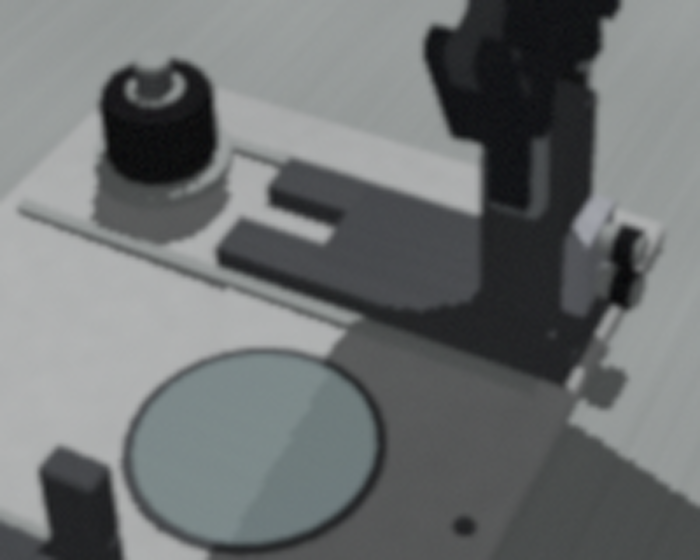

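The foot sits flat between the ribs. The stop was only the transient at motion start, so I'll ease the down-load and slide with a higher threshold.

```bash
python3 - <<'E'
from h import *
d=np.array([np.cos(.025),np.sin(.025)]); s=np.array([.484,.0600])
robot.movel([*s,.0790],v=.03); robot.hold(.1); print(robot.read_ft_force())
c=robot.movel([*(s+d*.060),.0790],v=.05,contact_N=30); print(c,robot.read_tcp_pos(),robot.read_ft_force(),robot.read_t())
if not c:
    c=robot.movel([*(s+d*.080),.0790],v=.025,contact_N=20); print(c,robot.read_tcp_pos(),robot.read_ft_force(),robot.read_moment(),robot.read_t())
E
```

```text
[ 0.39789199  0.96474195 -3.43034929]
False [0.54416151 0.06151163 0.07895197] [ 0.33896372 -0.39448076 -2.73981003] 9.625
True [0.55513914 0.06177223 0.07878183] [-1.63811883 -0.03838994  3.3798449 ] [ 0.24327824 -0.34907519 -0.00737471] 10.1833
```

```bash
python3 - <<'E'
from h import *
import cv2
p=robot.read_tcp_pos()
c=robot.movel([p[0]+.008,p[1]+.0002,.0788],v=.02,contact_N=18); print(c,robot.read_tcp_pos(),robot.read_ft_force())
robot.hold(.1);print(robot.read_tcp_pos(),robot.read_ft_force(),robot.read_t())
t=robot.camera("top")[:,:,::-1];s=robot.camera("side")[:,:,::-1]
k=lambda im,k:cv2.resize(im,None,fx=k,fy=k,interpolation=cv2.INTER_CUBIC)
m=np.zeros((560,800,3),np.uint8);m[:500,:300]=k(t[180:280,225:285],5);m[:480,300:]=k(s[265:361,220:320],5)
cv2.imwrite("pics/c4.png",(255*(m/255.)**.6).astype(np.uint8))
E
```

```text
True [0.55523902 0.06171048 0.07901418] [-3.4056301  -0.0443146   6.59405828]
[0.55519578 0.06173091 0.07897221] [-3.19885605  0.05571449  6.67714568] 10.5833
```

View pics/c4.png

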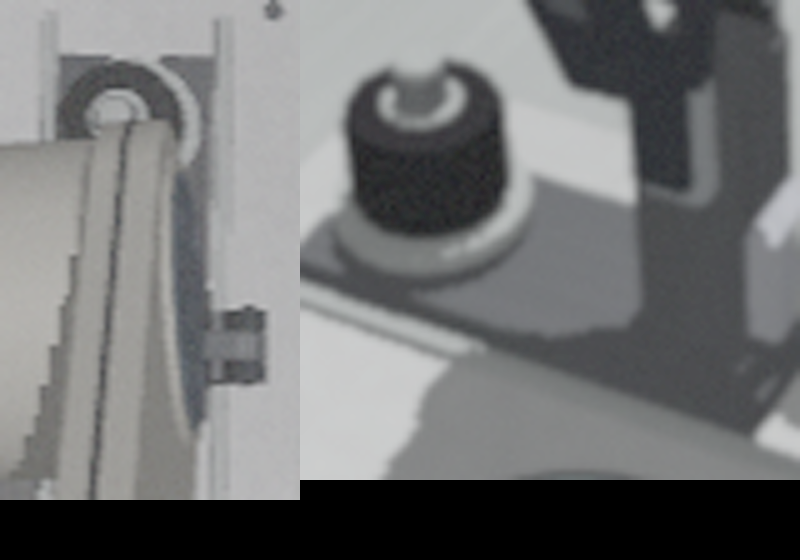

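Home confirmed: both pushes stopped firmly at x=0.5552, which puts the stud at x≈0.646 as measured, and the foot passes under the flange (slot not visible, front edge beyond the nut). Now release, go to the nut, and grip it at the start of the last joint's range.

```bash
cat >> h.py <<'E'
NUT=np.array([.6457,.064])
def q_at(z,j6):
    q=np.array(robot.ik([*NUT,z],down(np.pi/2)));q[5]=j6;return q
def grab(j6,z):
    robot.move_gripper(.085); 
    p=robot.read_tcp_pos()
def turn(j0,j1,z0,step=.2,stop=.9):
    """screw clockwise from j0 to j1, following the thread down; returns j6,z,|moment| """
    n=int(np.ceil((j1-j0)/step)); m0=robot.read_moment()[2]; log=[]
    for k in range(1,n+1):
        j=j0+(j1-j0)*k/n; z=z0-.006*(j-j0)/2/np.pi
        robot.move_j(q_at(z,j)); m=robot.read_moment()[2]-m0; log.append(round(m,2))
        if abs(m)>stop: break
    return j,z,log
E
python3 - <<'E'
from h import *
robot.movel(robot.read_tcp_pos()-[.0003,0,0],v=.02)
robot.move_gripper(.06); print(robot.read_ft_force(),robot.read_t())
p=robot.read_tcp_pos(); robot.movel([p[0],p[1],.19],v=.25)
robot.move_gripper(.085)
q=q_at(.15,-2.4); robot.move_j(q); print(robot.read_tcp_pos(),robot.read_t())
print(robot.movel([*NUT,.036],v=.1,contact_N=6),robot.read_tcp_pos())
robot.move_gripper(0,squeeze=60); print(robot.read_grip_width(),robot.read_grip_force(),robot.read_ft_force(),robot.read_moment(),robot.read_tcp_pos(),robot.read_joint_positions(),robot.read_t())
E
```

```text
[ 0.62165641 -0.03736423  0.5192369 ] 11.325
[0.64569568 0.06399159 0.15005933] 15.65
False [0.64630973 0.06405949 0.03674895]
0.04252337524378735 60.31078219413757 [-1.62865403 -1.30702805  6.36083702] [-0.19027368  0.19368943  0.073842  ] [0.64614096 0.06387266 0.03678482] [ 8.03011220e-02  7.09285467e-01  1.66176011e+00 -3.02051295e-04
  7.69543173e-01 -2.40000150e+00] 17.4083
```

```bash
python3 - <<'E'
from h import *
robot.move_gripper(0,squeeze=100)
j,z,log=turn(-2.4,2.45,.037,step=.35)
print(j,z,log,robot.read_ft_force(),robot.read_tcp_pos(),robot.read_t())
E
```

```text
2.4499999999999997 0.03236859115602585 [np.float64(0.0), np.float64(-0.05), np.float64(0.05), np.float64(-0.01), np.float64(0.01), np.float64(-0.02), np.float64(-0.03), np.float64(-0.05), np.float64(-0.08), np.float64(-0.07), np.float64(-0.02), np.float64(-0.03), np.float64(-0.02), np.float64(-0.03)] [-4.72766656 -3.89063304  4.71482682] [0.64510141 0.0638705  0.03239091] 23.575
```

Not tight yet after 4.85 rad (about 4.6 mm). Regrasping for another stroke.

```bash
python3 - <<'E'
from h import *
robot.move_gripper(.07)
robot.movel([*NUT,.095],v=.2)
robot.move_j(q_at(.095,-2.4))
print(robot.movel([*NUT,.0335],v=.12,contact_N=6),robot.read_tcp_pos(),robot.read_t())
robot.move_gripper(0,squeeze=110);print(robot.read_grip_width(),robot.read_ft_force())
j,z,log=turn(-2.4,2.45,robot.read_tcp_pos()[2],step=.15,stop=.8)
print(j,z,log,robot.read_ft_force(),robot.read_moment(),robot.read_t())
E
```

```text
False [0.64597476 0.06400044 0.03358464] 29.1083
0.041071807308422074 [-1.07640208 -0.06067782  5.79486912]
-1.665151515151515 0.03442767846405621 [np.float64(-0.05), np.float64(-0.17), np.float64(-0.37), np.float64(-0.55), np.float64(-0.85)] [ 3.80686782 -3.05176007 -4.07951747] [-0.6747392  -0.73124014 -0.8364077 ] 30.8167
```

Torque climbs steeply to 0.85 N·m, above the 0.5 that counts as tight. I'll release, retreat and check that the flange sits on the foot.

```bash
python3 - <<'E'
from h import *
import cv2
robot.hold(.3); print(robot.read_moment())
robot.move_gripper(.075)
robot.movel([*NUT,.11],v=.2)
robot.movel([.52,-.10,.25],v=.3); print(robot.read_t(),robot.read_ft_force())
t=robot.camera("top")[:,:,::-1];s=robot.camera("side")[:,:,::-1]
cv2.imwrite("pics/t5.png",t);cv2.imwrite("pics/s5.png",s)
k=lambda im,k:cv2.resize(im,None,fx=k,fy=k,interpolation=cv2.INTER_CUBIC)
m=np.zeros((560,800,3),np.uint8);m[:500,:300]=k(t[180:280,225:285],5);m[:480,300:]=k(s[265:361,220:320],5)
cv2.imwrite("pics/c5.png",(255*(m/255.)**.6).astype(np.uint8))
E
```

```text
[-0.62110748 -0.76200765 -0.75131271]
33.05 [ 0.06870257  0.13207542 -0.82814183]
```

View pics/c5.png

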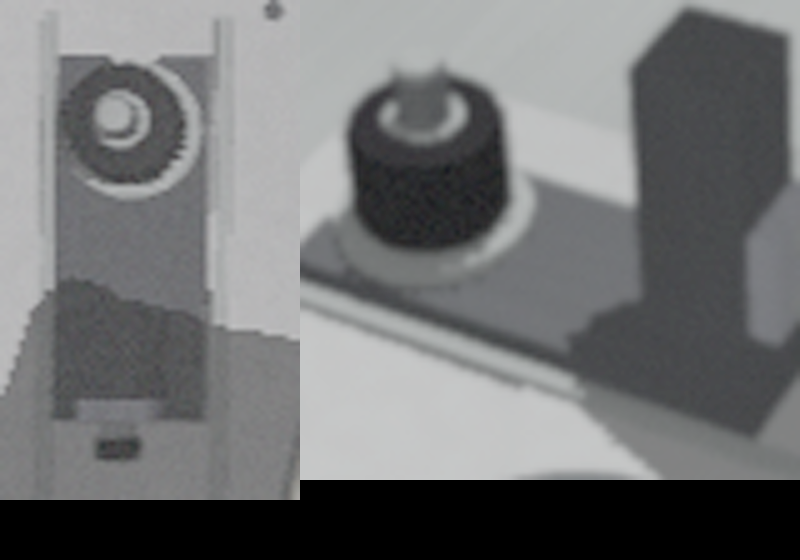

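The nut head has dropped about 13 crop-pixels (roughly 5 mm) with more stud showing, and its flange rests on the foot. The foot lies flat between the ribs with its front edge unmoved at row about 191. The robot is clear, so I'm handing in.

```bash
python3 -c "
from bench import robot
print(robot.job_done(),robot.read_t())"
```

```text
the job is handed in; nothing more can be done
the job is handed in; nothing more can be done
```

The pillar stand is in the empty guideway with its slot home on the stud, the nut is screwed down to about 0.8 N·m (0.5 is tight), and the job is handed in at about 33 s of the 72 s allowed; no verdict was returned.

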